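# Fill the jar row and hold the scanner to its code card

## Task

Put the two loose black jars upright on the two empty blue circles of the low display shelf, centred, so that the three jars stand in one neat row. Then draw the orange-and-black scanner up out of its charging cradle, tip it over and hold it in the air with its window (the black lower end) pointing squarely at the middle of the slanted striped code card on the shelf, about 8 cm off the card. Finish while still holding the scanner there, and leave the bell and the two coasters undisturbed.

Things in the scene. Friction and masses are not known exactly. Their poses are not given: they have to be found in the camera images.
- jar_shelf: low fixed wooden shelf, board 110 mm deep (x) and 290 mm long (y), top surface 40 mm above the table; origin on the table below the middle circle, x away from the robot side, y along the row; the board reaches from y -100 to +190 mm. Three blue felt circles 62 mm across lie flush on it at y -66, 0 and +66 mm. Its place and yaw vary.
- spot_1 (a point): centre of the blue circle at the shelf's -y end, on the board's top surface; a jar already stands on it
- spot_2 (a point): centre of the middle blue circle, on the board's top surface, empty at first
- spot_3 (a point): centre of the blue circle next to the card post, on the board's top surface, empty at first
- code_card: fixed white plate 76 mm wide (its y) by 60 mm (its x), with black stripes, on a post at the shelf's +y end, centre 90 mm above the table and at x +17, y +147 mm in the shelf's frame; origin at the middle of its striped face; its z axis is the face's outward normal, which leans 40 degrees (0.70 rad) from straight up toward the shelf's front and the jars (halfway between the shelf's -x and -y)
- jar_1: round black jar with a screw lid, 56 mm across (body 53, lid 55), 48 mm high, about 0.09 kg, standing on the table; origin at the centre of its underside, z up
- jar_2: like jar_1, the other loose jar on the table
- jar_3: like jar_1, already standing on spot_1
- cradle: fixed grey charging cradle, base 96x84 mm, with an upright socket 42 x 36 mm inside (x, y), its floor 12 mm and its mouth 66 mm above the table; origin under the centre of the socket, on the table. Its place and yaw vary
- scanner: straight in-line scanner, rectangular section 34 mm (its x) by 28 mm (its y), 150 mm long, about 0.13 kg, black lower part, orange upper part; stands loose in the cradle, window down, 96 mm of it showing; origin at the centre of its window end, z along the barrel toward the tail, so that the window looks along -z. Any way round about its own z is fine when pointing
- bell: to be left alone; origin under its centre; brass-coloured counter bell on a black foot, 84 mm across, 62 mm high, standing on the left. Behind it and along the back left stands a long fixed white display box on a flowered riser, 367 mm high together: keep the arm clear of it
- coaster_a: to be left alone; origin under its centre; lower of two stacked round pale coasters with a dark picture, 100 mm across, 9 mm thick, lying on the table in front
- coaster_b: to be left alone; origin under its centre; upper of the two stacked coasters

How it is judged:
By the outcome, as a careful person would: the job done as asked, in the order asked, and still so for the second after the job is handed in, while the arm keeps its last pose, push and grip.
It also fails if it takes over 72 s, if anything falls off the work surface, if the arm or the gripper's body presses on something with over 40 N, if the wrist force passes 120 N, or if a joint passes its speed limit or range.

## Robot

A 6-joint arm with a two-finger parallel gripper is mounted at the origin on a cart in front of the work surface, level with it; the furniture and walls round the work are solid. World frame = base frame: x ahead of the robot, y to its left, z up, the work surface at z = 0. Lengths are in mm, angles in rad, forces in N, time in s.
With the tool pointing down it reaches from about 400 to 925 mm from the base axis. Payload 12.5 kg.
Tool frame: the origin (TCP) lies at the very end of the fingers, on their centre line; the grasp point (between the pads) lies 19 mm behind it; z points along the fingers, y is the line along which they close (so a half turn about z gives the same grasp; the last joint's range is limited). The gripper opens to 95 mm and grips with 3 to 60 N. Pads are 20 mm wide; open, the fingers measure 119 mm over their backs; the gripper's body (75 mm by 180 mm) begins 59 mm behind the grasp point.
Start: joints at [-1.215, 0.491, 1.559, -0, 1.092, -0.106], TCP at [278.5, -559.54, 214.661] pointing down, gripper open.
Joint ranges: [-3.1, 3.1], [-0.84, 2.19], [0.05, 2.79], [-1.13, 4.28], [0.06, 2.93], [-2.69, 2.69]. Speed limits (rad/s): [2.22, 2.22, 2.79, 3.14, 3.14, 3.14].

## Interface

Orientations are given as [roll, pitch, yaw] about the fixed x, y, z axes, in that order (R = Rz(yaw) Ry(pitch) Rx(roll)).
In Python, from cell import env gives the robot as it stands.
- The arm moves only by the shell command python3 steer.py, which reads ROWS from standard input. ROWS is a JSON list of rows, 1 to 5 of them, each of 5 numbers: dx, dy, dz in mm, then a turn about the tool's z in rad, then the opening from 0.0 (shut) to 1.0 (fully open); each row is the pose to reach, as a shift and turn from the pose commanded when the command began, along the tool's axes at that moment; what a row does not reach only later rows make up. A row lasts 1/12 s, in which the tool goes at most 41.7 mm and 0.125 rad, less where a joint would pass 70% of its speed; a pose out of reach is approached as far as the arm can. The fingers move at their own pace and stop on an object; the grip force is fixed at half the most. Time passes only in rows, so rows that do not move let the fingers close. It prints the time, the measured TCP pose, the force, the opening and the grip force at its end. Input that does not fit is refused with a message, and nothing moves.
- env.state(): the state, without advancing time (a new reading comes with each control period).
- env.read_camera(name): name is "scene" or "side" or "wrist"; returns (picture, depth): 400x640x3 uint8, red, green, blue; 400x640 float32, mm along the optical axis (not along the pixel's ray), 0 where there is no reading.
- env.camera_info(name): a dict with "vertical_fov" (degrees; the focal length in pixels is half the picture's height over the tangent of half this angle, whatever the lens; pixels are square), "cx", "cy" (the principal point, pixels), "dist_coeffs" ([k1, k2, p1, p2, k3] as OpenCV has them; the pictures are not rectified), "origin" and "attitude" of the camera in the world. Camera axes: x right, y down, z forward; pixel columns grow to the right and rows downward; lengths in mm; the calibration is good to about 2 mm. A picture is of the moment at which its call begins: read the wrist's pose just before it. camera_info takes no time and is no camera call; for the wrist camera it gives the pose at the moment of the call.
- env.job_done(): hands the job in; it is judged then, once.
The state is a dict: "t": time; "joints": joint angles; "qvel": joint speeds; "tau": joint torques, N m; "eef_pos": TCP position; "tcp_rot": TCP orientation; "ft_force": force on the tool from outside, world axes, zero at the start; "moment": the same for the moment, N m; "opening": opening from 0.0 (shut) to 1.0 (fully open); "grip_force": force on a finger pad.
Only numpy, scipy, OpenCV 4.12 (cv2) and the standard library are available. Lean on these libraries where they do the work, as an engineer would, in place of code of your own. Each camera call takes 0.05 s, during which the arm holds its last target. There are 200 camera calls.

## Working session

There is one attempt and no reset: what is moved stays moved. The work goes in short steps, Python scripts to look and compute and a shell command to move; the robot and the scene stay as the last step left them, time stands still between calls to the robot, and variables do not carry over. Pictures are saved under pics/ and viewed, at most 11 in all, crops included, and the job is handed in when it is done.

```bash
ls -la; mkdir -p pics
python3 - <<'E'
from cell import env
import cv2
print(env.state())
for n in("scene","side","wrist"):
    c=env.camera_info(n);print(n,c)
    p,d=env.read_camera(n);cv2.imwrite(f"pics/{n}0.png",p[:,:,::-1])
    import numpy as np; np.savez(f"pics/{n}0.npz",p=p,d=d)
E
```

```text
total 20
drwxr-xr-x  3 agent agent 4096 Nov 27 05:16 .
drwxr-xr-x 23 root  root  4096 Nov 27 05:16 ..
-rw-r--r--  1 agent agent   42 Jan  1  1970 cell.py
drwxr-xr-x  2 agent agent 4096 Nov 27 05:16 pics
-rw-r--r--  1 agent agent   61 Jan  1  1970 steer.py
{'t': 0.0, 'joints': array([-1.21459473e+00,  4.91563503e-01,  1.55947465e+00,  2.33633634e-07,
        1.09168774e+00, -1.05597474e-01]), 'qvel': array([ 0.00128888, -0.00099983,  0.00029945,  0.000286  ,  0.00186338,
        0.00026231]), 'tau': array([ 2.98866384e-03, -6.12643147e+01, -2.58182645e+01,  6.94364123e-02,
        4.82151029e-02, -9.88416423e-05]), 'eef_pos': array([ 278.40767745, -559.28324428,  214.0506192 ]), 'tcp_rot': array([-3.14046574e+00, -1.19651473e-04,  4.61798895e-01]), 'ft_force': array([ 0.09681556, -0.21675242,  1.06165108]), 'moment': array([-0.02290421, -0.00527102, -0.00083155]), 'grip_force': 0.0, 'opening': 0.9985074129664299}
scene {'vertical_fov': 50.61426799298194, 'cx': 313.63752645029456, 'cy': 197.00974349743169, 'dist_coeffs': array([-0.0982529,  0.       ,  0.       ,  0.       ,  0.       ]), 'origin': array([-224.49084852,  521.10681065,  799.66231496]), 'attitude': array([-2.22575510e+00, -1.15065662e-03, -2.14662519e+00])}
side {'vertical_fov': 50.439425803753984, 'cx': 319.300819902192, 'cy': 195.06806606019433, 'dist_coeffs': array([0.02972585, 0.        , 0.        , 0.        , 0.        ]), 'origin': array([119.31773272, 900.44359234, 705.51091581]), 'attitude': array([-2.13364794e+00, -2.29561594e-03, -2.67709496e+00])}
wrist {'vertical_fov': 62.246112666266875, 'cx': 318.62588284077265, 'cy': 196.90344944945497, 'dist_coeffs': array([-0.00896953,  0.        ,  0.        ,  0.        ,  0.        ]), 'origin': array([ 349.38392978, -523.84660396,  382.64918843]), 'attitude': array([ 2.85826555e+00,  2.20167789e-03, -1.10826903e+00])}
```
View pics/scene0.png

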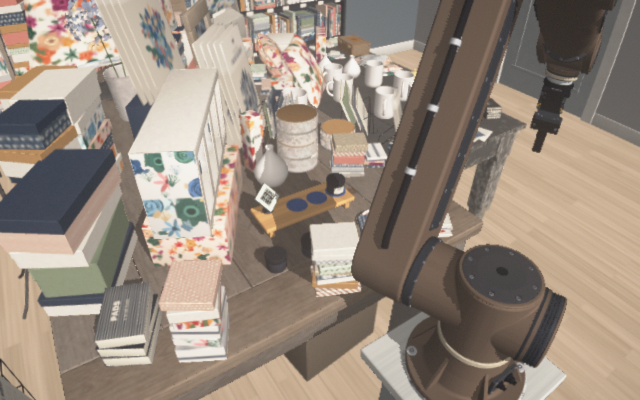

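View pics/side0.png

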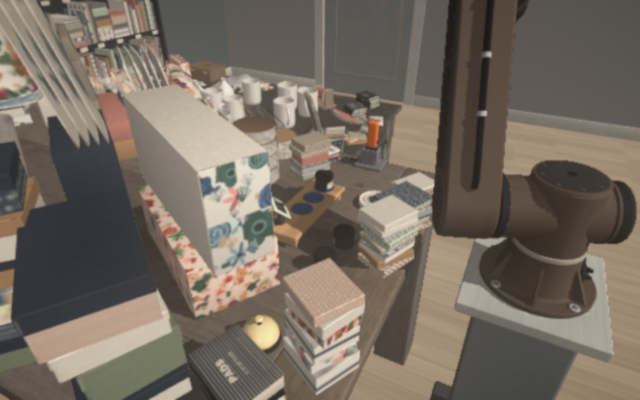

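Create h.py:
```python
import numpy as np, cv2
from scipy.spatial.transform import Rotation as R
def K(c,h=400):
    f=h/2/np.tan(np.radians(c["vertical_fov"])/2)
    return np.array([[f,0,c["cx"]],[0,f,c["cy"]],[0,0,1.]])
def cloud(c,d):
    v,u=np.mgrid[0:400,0:640].astype(np.float64)
    n=cv2.undistortPoints(np.stack([u,v],-1).reshape(-1,1,2),K(c),c["dist_coeffs"]).reshape(400,640,2)
    P=np.dstack([n*d[...,None],d])
    return P@R.from_euler("xyz",c["attitude"]).as_matrix().T+c["origin"]
def proj(c,X):
    Rm=R.from_euler("xyz",c["attitude"]).as_matrix()
    Y=(np.atleast_2d(X)-c["origin"])@Rm
    return cv2.projectPoints(Y.reshape(-1,1,3),np.zeros(3),np.zeros(3),K(c),c["dist_coeffs"])[0].reshape(-1,2)
def look(env,n,name=None):
    c=env.camera_info(n);p,d=env.read_camera(n)
    if name: cv2.imwrite(f"pics/{name}.png",p[:,:,::-1])
    return c,p,cloud(c,d)
```

Run:
```python
from h import *; from cell import env
for n in("scene","side"):
    z=np.load(f"pics/{n}0.npz");p=z["p"];c=env.camera_info(n);W=cloud(c,z["d"])
    hsv=cv2.cvtColor(p,cv2.COLOR_RGB2HSV).astype(int);H,S,V=hsv[...,0],hsv[...,1],hsv[...,2]
    ok=z["d"]>0
    def rep(nm,m):
        k,lab,st,ce=cv2.connectedComponentsWithStats((m&ok).astype(np.uint8))
        for i in range(1,k):
            if st[i,4]>25:
                q=W[lab==i];print(n,nm,ce[i].round(),st[i,4],"med",np.median(q,0).round(1),"min",np.percentile(q,3,0).round(0),"max",np.percentile(q,97,0).round(0))
    X=W[...,0];Y=W[...,1];Z=W[...,2]
    rep("blue",(H>105)&(H<130)&(S>80)&(Z>30)&(Z<50)&(X>300)&(X<1000))
    rep("black",(V<60)&(S<120)&(Z>5)&(Z<100)&(X>250)&(X<1000)&(abs(Y)<600))
    rep("orange",(H<15)&(S>200)&(V>150)&(Z>60)&(Z<180))
    rep("brass",(H>15)&(H<30)&(S>90)&(V>170)&(Z>0)&(Z<80))
    rep("shelf",(H>10)&(H<20)&(S>130)&(Z>32)&(Z<48)&(X>300)&(X<1000))
    rep("grey",(S<60)&(Z>62)&(Z<70)&(Y<-200))
    rep("white",(S<60)&(V>170)&(Z>62)&(Z<130)&(Y>-200)&(Y<200)&(X>400))
```

```text
scene brass [345. 201.] 112 med [544.4 -90.5  38. ] min [ 539. -116.   12.] max [558. -59.  43.]
scene brass [266. 221.] 247 med [583.3 151.6  41.5] min [551. 131.  21.] max [638. 164.  44.]
scene grey [304.  73.] 45 med [1392.3 -478.    66.5] min [1378. -560.   62.] max [1455. -423.   70.]
scene grey [258.  71.] 39 med [1536.9 -311.4   67.8] min [1518. -343.   63.] max [1559. -281.   70.]
scene grey [325. 132.] 26 med [ 865.3 -239.1   66.2] min [ 841. -247.   62.] max [ 914. -234.   69.]
scene white [189.  57.] 75 med [1827.7  -74.7  103.8] min [1815.  -91.   69.] max [1838.  -61.  128.]
scene white [269. 116.] 38 med [1048.4 -110.3   84.5] min [1040. -131.   67.] max [1067. -104.  122.]
scene white [233. 128.] 250 med [1027.    42.4   96.6] min [997.  22.  64.] max [1064.   64.  128.]
scene white [299. 146.] 663 med [789.3 -79.4  96.7] min [ 778. -149.   64.] max [832. -42. 127.]
scene white [340. 147.] 232 med [ 695.7 -182.7  115. ] min [ 677. -199.   83.] max [ 744. -160.  124.]
scene white [255. 144.] 150 med [872.   32.8 106.9] min [866.  10.  65.] max [884.  54. 128.]
scene wh
[... 836 characters left out ...]
    70.]
side grey [284. 143.] 29 med [ 835.  -254.7   65.8] min [ 822. -275.   62.] max [ 851. -241.   69.]
side grey [372. 150.] 76 med [ 540.3 -346.4   65.3] min [ 521. -380.   62.] max [ 573. -331.   69.]
side white [ 45. 106.] 138 med [1830.4  -75.5   89.8] min [1820.  -91.   64.] max [1841.  -60.  119.]
side white [ 11. 110.] 46 med [1959.6  -17.3   66. ] min [1946.  -50.   62.] max [1979.   11.   72.]
side white [272. 156.] 143 med [782.9 -97.7  97.1] min [ 778. -123.   65.] max [787. -82. 129.]
side white [308. 153.] 35 med [ 698.3 -177.4   90.3] min [ 682. -198.   86.] max [ 712. -159.  102.]
side white [280. 209.] 93 med [609.1 140.5  96.2] min [588. 110.  74.] max [647. 161. 109.]
```

View pics/wrist0.png

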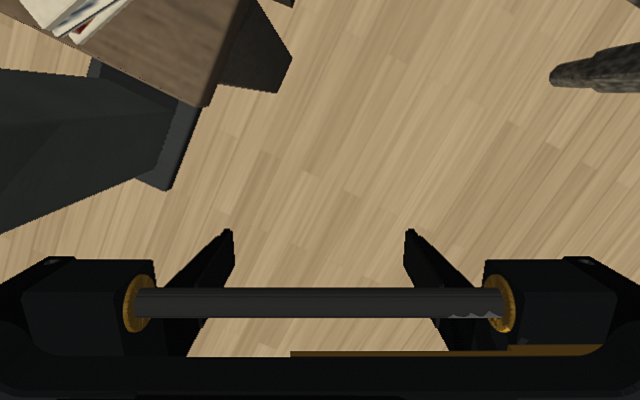

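```bash
cat >> h.py <<'E'
def ortho(c,p,z,x0,x1,y0,y1,s=1.0):
    # rows: x decreasing downward (x1 top), cols: y decreasing rightward (y1 left); s px/mm
    xs=np.arange(x1,x0,-1/s);ys=np.arange(y1,y0,-1/s)
    X=np.stack([np.repeat(xs,len(ys)),np.tile(ys,len(xs)),np.full(len(xs)*len(ys),float(z))],1)
    q=proj(c,X).astype(np.float32).reshape(len(xs),len(ys),2)
    return cv2.remap(p,q[...,0],q[...,1],cv2.INTER_LINEAR)
E
python3 - <<'E'
from h import *; from cell import env
T=[]
for n in("scene","side"):
    z=np.load(f"pics/{n}0.npz");c=env.camera_info(n)
    T.append(ortho(c,z["p"],44,390,690,-140,250))
cv2.imwrite("pics/o0.png",np.hstack(T)[:,:,::-1])
E
```

```text
(no output)
```

View pics/o0.png

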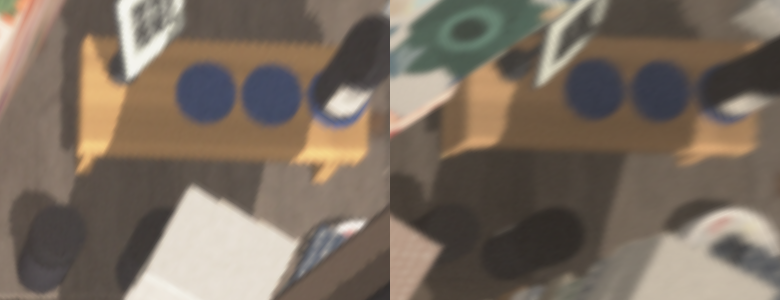

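```bash
echo '[[148, -132, -25, 0, 1], [148, -132, -25, 0, 1], [148, -132, -25, 0, 1], [148, -132, -25, 0, 1], [148, -132, -25, 0, 1]]' | python3 steer.py
echo '[[148, -132, -25, 0, 1], [148, -132, -25, 0, 1], [148, -132, -25, 0, 1], [148, -132, -25, 0, 1], [148, -132, -25, 0, 1]]' | python3 steer.py
echo '[[148, -132, -25, 0, 1], [148, -132, -25, 0, 1], [148, -132, -25, 0, 1], [148, -132, -25, 0, 1], [148, -132, -25, 0, 1]]' | python3 steer.py
echo '[[61, -55, -11, -0.6, 1], [61, -55, -11, -0.6, 1], [61, -55, -11, -0.6, 1], [61, -55, -11, -0.6, 1], [61, -55, -11, -0.6, 1]]' | python3 steer.py
echo '[[0, 0, 0, -0.48, 1], [0, 0, 0, -0.48, 1], [0, 0, 0, -0.48, 1], [0, 0, 0, -0.48, 1], [0, 0, 0, -0.48, 1]]' | python3 steer.py
python3 - <<'E'
from h import *; from cell import env
s=env.state();print(s["eef_pos"],s["tcp_rot"],s["joints"])
c,p,W=look(env,"wrist","w1");np.savez("pics/w1.npz",p=p,W=W)
cv2.imwrite("pics/ow1.png",ortho(c,p,44,380,680,-130,260,2.0)[:,:,::-1]);print(c)
E
```

```text
t: 0.57
eef_pos: [352.6, -372.9, 239.9]
tcp_rot: [-3.141, -0.0, 0.462]
ft_force: [0.5, -2.1, -0.5]
opening: 1.0
grip_force: 0.0
t: 0.98
eef_pos: [426.2, -188.8, 265.1]
tcp_rot: [3.142, -0.0, 0.462]
ft_force: [0.7, -0.5, 0.9]
opening: 0.996
grip_force: 0.0
t: 1.4
eef_pos: [500.0, -4.5, 290.0]
tcp_rot: [3.142, -0.0, 0.463]
ft_force: [0.7, -1.0, 0.4]
opening: 0.999
grip_force: 0.0
t: 1.82
eef_pos: [529.6, 70.2, 300.3]
tcp_rot: [-3.141, 0.0, 1.07]
ft_force: [0.3, -0.6, 0.8]
opening: 1.004
grip_force: 0.0
t: 2.23
eef_pos: [529.5, 69.2, 300.4]
tcp_rot: [-3.141, 0.0, 1.547]
ft_force: [-0.2, -0.1, 0.3]
opening: 1.001
grip_force: 0.0
[529.52950722  69.23439144 300.4406319 ] [-3.14119024e+00  1.12742275e-04  1.54652247e+00] [ 6.34583527e-03  2.80097113e-01  1.65938769e+00 -1.07583265e-04
  1.20251353e+00  3.06584684e-02]
{'vertical_fov': 62.246112666266875, 'cx': 318.62588284077265, 'cy': 196.90344944945497, 'dist_coeffs': array([-0.00896953,  0.        ,  0.        ,  0.        ,  0.        ]), 'origin': array([531.63953547, 148.71182823, 468.93955372]), 'attitude': array([ 2.85902891e+00,  8.10513423e-04, -2.34908857e-02])}
```

View pics/ow1.png

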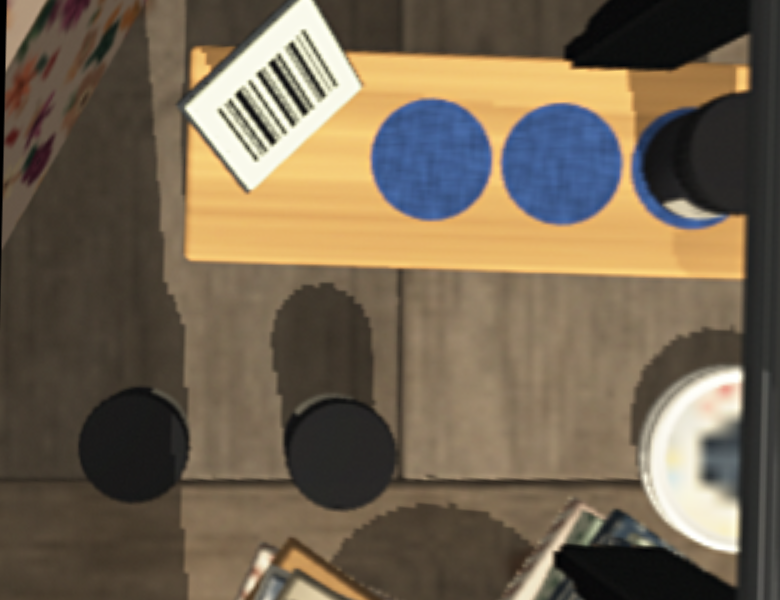

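```bash
cat > meas.py <<'E'
from h import *
def blob(c,p,z,m_fn,x0,x1,y0,y1,s=4.):
    o=ortho(c,p,z,x0,x1,y0,y1,s);m=m_fn(cv2.cvtColor(o,cv2.COLOR_RGB2HSV).astype(int)).astype(np.uint8)
    k,l,st,ce=cv2.connectedComponentsWithStats(m);r=[]
    for i in range(1,k):
        if st[i,4]>800*s*s*.5: r.append((x1-ce[i][1]/s,y1-ce[i][0]/s,2*np.sqrt(st[i,4]/np.pi)/s,st[i,2]/s,st[i,3]/s))
    return np.round(r,1)
blue=lambda h:(h[...,0]>100)&(h[...,0]<125)&(h[...,1]>110)
dark=lambda h:(h[...,2]<62)
E
python3 - <<'E'
from meas import *; from cell import env
z=np.load("pics/w1.npz");p,W=z["p"],z["W"];c=env.camera_info("wrist")
print("spots",blob(c,p,40,blue,540,650,-55,90))
X,Y,Z=W[...,0],W[...,1],W[...,2]
print("boardz",np.median(Z[(abs(X-596)<20)&(abs(Y-44)<20)]))
for x,y in((454,90),(457,193)):
    m=(np.hypot(X-x,Y-y)<45)&(Z>44)&(Z<54);q=W[m]
    (cx,cy),r=cv2.minEnclosingCircle(q[:,:2].astype(np.float32));print("lid",m.sum(),np.median(q[:,2]),cx,cy,r,np.percentile(q,[1,99],axis=0).mean(0))
# obstacle heights map, 20 mm cells
for n in("scene","side"):
    zz=np.load(f"pics/{n}0.npz");V=cloud(env.camera_info(n),zz["d"])[zz["d"]>0]
    W=np.vstack([W.reshape(-1,3),V])
W=W[(W[:,2]<300)]
print("cols y",list(range(240,-160,-20)))
for x in range(700,330,-20):
    print(x,[int(max(W[(abs(W[:,0]-x)<10)&(abs(W[:,1]-y)<10)][:,2],default=-1)) for y in range(240,-160,-20)])
E
```

```text
spots [[601.1  43.   59.   59.2  59.2]
 [598.4 -22.7  58.9  58.5  59.2]]
boardz 39.282058684623536
lid 1432 46.50850294550898 452.3309631347656 90.03408813476562 27.674877166748047 [452.58729011  89.92118589  46.36648481]
lid 1773 46.9035138902546 456.25750732421875 193.03904724121094 27.794652938842773 [456.22381454 192.77475315  46.78908367]
cols y [240, 220, 200, 180, 160, 140, 120, 100, 80, 60, 40, 20, 0, -20, -40, -60, -80, -100, -120, -140]
700 [297, 299, 137, 135, 5, 3, 2, 0, 0, 0, 1, 4, 3, 3, 2, 4, 3, 4, 2, 47]
680 [166, 137, 135, 4, 5, 0, 0, 0, 0, 3, 0, 0, 1, 1, 3, 3, 1, 2, 3, 2]
660 [168, 137, 134, 3, 43, 103, 108, 101, 39, 40, 41, 41, 41, 42, 41, 39, -1, 37, 38, 0]
640 [138, 137, 3, 3, 104, 108, 107, 97, 75, 44, 42, 42, 43, 44, 43, 42, 42, 43, 41, -1]
620 [137, 133, 4, 3, 108, 109, 96, 86, 74, 42, 44, 43, 44, 44, 43, 89, 90, 90, -1, -1]
600 [138, 4, 4, 31, 108, 97, 84, 75, 44, 44, 43, 43, 45, 44, 43, 91, 91, 91, 89, -1]
580 [22, 4, 4, 40, 44, 82, 73, 44, 299, 299, 44, 43, 43, 43, 44, 91, 91, 91, 89, 3]
560 [7, 4, 5, 37, 43, 44, 44, 44, 43, 43, 43, 43, 43, 42, 43, 44, 90, 8
[... 174 characters left out ...]
 4, 4, 4, 2, 3, 3, 2, 2, 4, 5, 5, 6, 20, 20, 20]
480 [4, 52, 53, 54, 46, 3, 45, 51, 299, 299, 0, 1, 2, 2, 2, 4, 18, 21, 22, 22]
460 [3, 51, 51, 52, 51, 4, 50, 53, 52, 50, 0, 0, 4, 4, 3, 4, 19, 22, 20, 18]
440 [3, 52, 53, 53, 47, 4, 51, 52, 51, 49, 3, 3, 3, 0, 0, 3, 17, 20, 20, -816]
420 [3, 4, 51, 52, 4, 3, 4, 51, 49, 3, 1, 0, 0, 96, 97, 48, 44, 17, 17, -822]
400 [3, 3, 4, 4, 6, 154, 155, 152, 0, 0, 1, 0, 0, 98, 98, 96, 96, 93, 17, -1]
380 [4, 4, 4, 5, 3, 154, 155, 155, 153, 151, 1, 0, 97, 98, 97, 98, 97, 96, 96, 95]
360 [3, 3, 5, 5, 153, 155, 155, 155, 155, 155, 153, 128, 94, 94, 96, 96, 97, 97, 96, 96]
340 [4, 4, 3, 5, 155, 155, 154, 155, 156, 156, 155, 131, 93, 94, 97, 97, 97, 96, 97, 96]
```

Run:
```python
from meas import *; from cell import env
W=np.load("pics/w1.npz")["W"].reshape(-1,3)
for n in("scene","side"):
    zz=np.load(f"pics/{n}0.npz");V=cloud(env.camera_info(n),zz["d"])[zz["d"]>0]
    W=np.vstack([W,V])
W=W[(W[:,0]>300)&(W[:,0]<600)&(abs(W[:,1]-100)<250)&(W[:,2]<290)]
m=W[(W[:,2]>110)&(W[:,0]<480)&(W[:,1]<200)&(W[:,1]>40)];h=cv2.convexHull(m[:,:2].astype(np.float32));print(np.round(h[:,0]).astype(int).tolist())
m=W[(W[:,2]>70)&(W[:,0]<500)&(W[:,1]>200)];h=cv2.convexHull(m[:,:2].astype(np.float32));print("left",np.round(h[:,0]).astype(int).tolist())
H=W[(W[:,2]>75)]
for nm,(x,y) in dict(A=(452.4,90),B=(456.3,193)).items():
    for yaw in np.arange(-.9,1.7,.15):
        for ox in(0,8):
            tx,ty=x+ox*np.cos(yaw)*np.sign(np.cos(yaw)),y+ox*np.sin(yaw)*np.sign(np.cos(yaw))
            dx=(H[:,0]-tx)*np.cos(yaw)+(H[:,1]-ty)*np.sin(yaw);dy=(H[:,0]-tx)*np.sin(yaw)-(H[:,1]-ty)*np.cos(yaw)
            cl=np.sort(np.maximum(abs(dx)-37.5,abs(dy)-90))[:6]
            if cl[0]>-5: print(nm,round(yaw,2),ox,cl[[0,5]].round(1))
```

```text
[[406, 122], [404, 126], [401, 130], [335, 167], [332, 167], [330, 168], [328, 168], [324, 166], [322, 165], [300, 124], [300, 107], [300, 62], [303, 58], [308, 56], [321, 48], [335, 41], [339, 41], [345, 40], [358, 40], [400, 109], [406, 119]]Traceback (most recent call last):
  File "<stdin>", line 8, in <module>
TypeError: 'NoneType' object is not subscriptable
```

```bash
echo '[[19, -73, 0, 0.6, 1], [19, -73, 0, 0.6, 1], [19, -73, 0, 0.6, 1], [19, -73, 0, 0.6, 1], [19, -73, 0, 0.6, 1]]' | python3 steer.py >/dev/null
echo '[[0, 0, 80, 0.6, 1], [0, 0, 80, 0.6, 1], [0, 0, 80, 0.6, 1], [0, 0, 80, 0.6, 1], [0, 0, 80, 0.6, 1]]' | python3 steer.py >/dev/null
echo '[[0, 0, 60, 0.347, 1], [0, 0, 60, 0.347, 1], [0, 0, 60, 0.347, 1], [0, 0, 60, 0.347, 1], [0, 0, 60, 0.347, 1]]' | python3 steer.py
python3 - <<'E'
from meas import *; from cell import env
c,p,W=look(env,"wrist","w2")
X,Y,Z=W[...,0],W[...,1],W[...,2]
for x,y in((453,90),(457,193)):
    m=(np.hypot(X-x,Y-y)<45)&(Z>44)&(Z<54);q=W[m]
    if len(q): print("lid",m.sum(),np.percentile(q,[1,99],axis=0))
s=env.state();print(s["eef_pos"],s["tcp_rot"],s["joints"])
E
```

```text
t: 3.53
eef_pos: [457.4, 90.3, 160.7]
tcp_rot: [3.142, -0.0, -0.005]
ft_force: [0.8, 0.2, 0.3]
opening: 1.003
grip_force: 0.0
lid 2818 [[428.02717628  63.8638089   44.63807555]
 [478.63639472 114.64141261  48.2535882 ]]
lid 2855 [[431.80869816 167.20848709  44.4856313 ]
 [482.55056095 218.0914333   48.37141368]]
[457.52485749  90.35724778 161.01156005] [ 3.14155665e+00 -8.06156032e-04 -3.64794290e-03] [ 5.32493943e-02  3.40879240e-01  1.99918233e+00 -1.13933377e-04
  8.00728285e-01  1.62777296e+00]
```

```bash
echo '[[0, 0, 40, 0, 1], [0, 0, 80, 0, 1], [0, 0, 115, 0, 1], [0, 0, 140, 0, 1], [0, 0, 150, 0, 1]]' | python3 steer.py
echo '[[0, 0, 0, 0, 0], [0, 0, 0, 0, 0], [0, 0, 0, 0, 0], [0, 0, 0, 0, 0], [0, 0, 0, 0, 0]]' | python3 steer.py
echo '[[0, 0, 0, 0, 0], [0, 0, 0, 0, 0], [0, 0, 0, 0, 0], [0, 0, 0, 0, 0], [0, 0, 0, 0, 0]]' | python3 steer.py
```

```text
t: 4.0
eef_pos: [456.6, 90.2, 8.2]
tcp_rot: [3.141, 0.002, -0.004]
ft_force: [0.2, -0.4, -0.1]
opening: 1.0
grip_force: 0.0
t: 4.42
eef_pos: [457.8, 90.4, 11.7]
tcp_rot: [-3.142, -0.002, -0.005]
ft_force: [-0.2, -1.2, -0.1]
opening: 0.707
grip_force: 0.0
t: 4.83
eef_pos: [457.5, 90.3, 11.2]
tcp_rot: [3.142, -0.001, -0.005]
ft_force: [-0.5, -0.9, 7.7]
opening: 0.576
grip_force: 30.0
```

```bash
echo '[[0, 0, -20, 0, 0], [0, 0, -60, 0, 0], [0, 0, -100, 0, 0], [0, 0, -140, 0, 0], [0, 0, -150, 0, 0]]' | python3 steer.py
echo '[[141, 108, 0, -0.6, 0], [141, 108, 0, -0.6, 0], [141, 108, 0, -0.6, 0], [141, 108, 0, -0.6, 0], [141, 108, 0, -0.6, 0]]' | python3 steer.py >/dev/null
echo '[[0, 0, 0, -0.6, 0], [0, 0, 0, -0.6, 0], [0, 0, 0, -0.6, 0], [0, 0, 0, -0.6, 0], [0, 0, 0, -0.6, 0]]' | python3 steer.py >/dev/null
echo '[[0, 0, 0, -0.34, 0], [0, 0, 0, -0.34, 0], [0, 0, 0, -0.34, 0], [0, 0, 0, -0.34, 0], [0, 0, 0, -0.34, 0]]' | python3 steer.py
python3 - <<'E'
from meas import *; from cell import env
s=env.state();print(s["eef_pos"],s["tcp_rot"])
c,p,W=look(env,"wrist","w3")
print("spots",blob(c,p,40,blue,540,650,-110,90))
E
```

```text
t: 5.25
eef_pos: [458.7, 90.5, 165.8]
tcp_rot: [-3.141, -0.007, -0.005]
ft_force: [-0.0, -0.3, 0.0]
opening: 0.574
grip_force: 30.0
t: 6.5
eef_pos: [597.5, -18.4, 160.6]
tcp_rot: [-3.141, 0.0, 1.532]
ft_force: [-0.3, 0.0, -0.8]
opening: 0.571
grip_force: 30.0
[597.52229274 -18.37860771 160.57904086] [-3.14135524e+00  4.48769671e-05  1.53177116e+00]
spots [[601.4  43.1  59.8  59.8  60.2]
 [599.8 -16.9  52.7  50.8  60. ]]
```

View pics/w3.png

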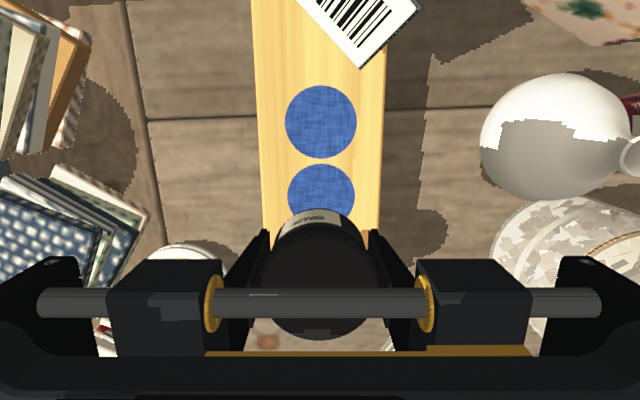

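```bash
echo '[[0, 1.3, 35, 0, 0], [0, 1.3, 70, 0, 0], [0, 1.3, 95, 0, 0], [0, 1.3, 104, 0, 0], [0, 1.3, 107, 0, 0]]' | python3 steer.py
echo '[[0, 0, 1, 0, 0], [0, 0, 2, 0, 0], [0, 0, 2, 0, 0], [0, 0, 2, 0, 0], [0, 0, 2, 0, 0]]' | python3 steer.py
python3 -c "
from cell import env;s=env.state();print(s['eef_pos'],s['ft_force'],s['t'])"
```

```text
t: 6.97
eef_pos: [598.3, -18.4, 52.1]
tcp_rot: [-3.139, -0.0, 1.533]
ft_force: [-1.0, -1.1, -0.5]
opening: 0.574
grip_force: 30.0
t: 7.38
eef_pos: [599.4, -18.5, 52.6]
tcp_rot: [3.14, 0.0, 1.535]
ft_force: [-0.1, 0.5, -1.8]
opening: 0.572
grip_force: 30.0
[599.36743736 -18.50167906  52.5995243 ] [-0.11406578  0.51084343 -1.81562699] 7.3833
```

```bash
echo '[[0, 0, 1, 0, 0], [0, 0, 1, 0, 0], [0, 0, 1, 0, 0.3], [0, 0, 1, 0, 0.85], [0, 0, 1, 0, 0.85]]' | python3 steer.py
echo '[[0, 0, 0, 0, 0.85], [0, 0, 0, 0, 0.85], [0, 0, 0, 0, 0.85], [0, 0, 0, 0, 0.85], [0, 0, 0, 0, 0.85]]' | python3 steer.py
echo '[[0, 0, -15, 0, 0.9], [0, 0, -50, 0, 0.9], [0, 0, -90, 0, 1], [0, 0, -130, 0, 1], [0, 0, -150, 0, 1]]' | python3 steer.py
python3 - <<'E'
from meas import *; from cell import env
s=env.state();print(s["eef_pos"],s["tcp_rot"])
for n in("wrist","scene"):
    c,p,W=look(env,n,n+"4");X,Y,Z=W[...,0],W[...,1],W[...,2]
    for x,y in((599,-22.7),(596,-88)):
        m=(np.hypot(X-x,Y-y)<33)&(Z>83)&(Z<94);q=W[m]
        if len(q): print(n,"lid",m.sum(),np.percentile(q,[1,99],axis=0).round(1).tolist())
E
```

```text
t: 7.8
eef_pos: [598.9, -18.4, 50.6]
tcp_rot: [-3.142, 0.0, 1.535]
ft_force: [-0.3, 0.1, -0.0]
opening: 0.655
grip_force: 0.0
t: 8.22
eef_pos: [599.0, -18.4, 50.6]
tcp_rot: [-3.142, 0.0, 1.535]
ft_force: [-0.3, -0.6, 0.3]
opening: 0.849
grip_force: 0.0
t: 8.63
eef_pos: [600.0, -18.5, 205.3]
tcp_rot: [3.137, 0.001, 1.535]
ft_force: [0.4, -0.0, 0.2]
opening: 0.993
grip_force: 0.0
[599.96812665 -18.52492857 205.2881617 ] [3.13655906e+00 5.87068352e-04 1.53482877e+00]
wrist lid 2775 [[573.4, -47.3, 83.7], [624.5, 3.9, 88.1]]
wrist lid 2327 [[571.9, -112.7, 83.6], [622.8, -61.7, 88.1]]
scene lid 151 [[570.0, -40.2, 83.7], [622.2, 5.6, 90.7]]
```

```bash
echo '[[103, -73, 0, 0.6, 1], [103, -73, 0, 0.6, 1], [103, -73, 0, 0.6, 1], [103, -73, 0, 0.6, 1], [103, -73, 0, 0.6, 1]]' | python3 steer.py >/dev/null
echo '[[44, -118, 0, 0.6, 1], [44, -118, 0, 0.6, 1], [44, -118, 0, 0.6, 1], [44, -118, 0, 0.6, 1], [44, -118, 0, 0.6, 1]]' | python3 steer.py >/dev/null
echo '[[0, 0, 40, 0.335, 1], [0, 0, 40, 0.335, 1], [0, 0, 40, 0.335, 1], [0, 0, 40, 0.335, 1], [0, 0, 40, 0.335, 1]]' | python3 steer.py
python3 - <<'E'
from meas import *; from cell import env
c,p,W=look(env,"wrist","w5")
X,Y,Z=W[...,0],W[...,1],W[...,2]
for x,y in((457,193),):
    m=(np.hypot(X-x,Y-y)<45)&(Z>44)&(Z<54);q=W[m]
    if len(q): print("lid",m.sum(),np.percentile(q,[1,99],axis=0))
s=env.state();print(s["eef_pos"],s["tcp_rot"],s["joints"])
E
```

```text
t: 9.98
eef_pos: [460.7, 192.5, 159.9]
tcp_rot: [3.141, 0.001, 0.007]
ft_force: [0.3, 0.7, 0.2]
opening: 1.001
grip_force: 0.0
lid 2838 [[431.76305219 167.84787618  44.51611559]
 [482.58012324 218.63587028  48.30132143]]
[460.79154385 192.5272433  160.21038214] [3.14133286e+00 5.52736539e-04 6.89347095e-03] [ 2.63487526e-01  3.84767839e-01  1.92442603e+00 -1.50020348e-04
  8.32999362e-01  1.82749126e+00]
```

```bash
echo '[[0, 0, 40, 0, 1], [0, 0, 80, 0, 1], [0, 0, 115, 0, 1], [0, 0, 140, 0, 1], [0, 0, 149, 0, 1]]' | python3 steer.py >/dev/null
echo '[[0, 0, 0, 0, 0], [0, 0, 0, 0, 0], [0, 0, 0, 0, 0], [0, 0, 0, 0, 0], [0, 0, 0, 0, 0]]' | python3 steer.py >/dev/null
echo '[[0, 0, 0, 0, 0], [0, 0, 0, 0, 0], [0, 0, 0, 0, 0], [0, 0, 0, 0, 0], [0, 0, 0, 0, 0]]' | python3 steer.py
echo '[[0, 0, -20, 0, 0], [0, 0, -60, 0, 0], [0, 0, -100, 0, 0], [0, 0, -140, 0, 0], [0, 0, -150, 0, 0]]' | python3 steer.py
```

```text
t: 11.28
eef_pos: [461.2, 192.7, 12.2]
tcp_rot: [-3.141, -0.001, 0.004]
ft_force: [-0.9, -0.1, 8.0]
opening: 0.574
grip_force: 30.0
t: 11.7
eef_pos: [462.4, 193.1, 167.0]
tcp_rot: [-3.14, -0.007, 0.004]
ft_force: [-0.0, -0.3, -0.7]
opening: 0.575
grip_force: 30.0
```

```bash
echo '[[140, 146, 0, -0.6, 0], [140, 146, 0, -0.6, 0], [140, 146, 0, -0.6, 0], [140, 146, 0, -0.6, 0], [140, 146, 0, -0.6, 0]]' | python3 steer.py >/dev/null
echo '[[0, 0, 0, -0.6, 0], [0, 0, 0, -0.6, 0], [0, 0, 0, -0.6, 0], [0, 0, 0, -0.6, 0], [0, 0, 0, -0.6, 0]]' | python3 steer.py >/dev/null
echo '[[0, 0, 0, -0.33, 0], [0, 0, 0, -0.33, 0], [0, 0, 0, -0.33, 0], [0, 0, 0, -0.33, 0], [0, 0, 0, -0.33, 0]]' | python3 steer.py
echo '[[0, 0, 0, 0, 0], [0, 0, 0, 0, 0]]' | python3 steer.py
python3 -c "
from cell import env;s=env.state();print(s['eef_pos'],s['tcp_rot'],s['t'])"
```

```text
t: 12.95
eef_pos: [601.3, 47.1, 161.6]
tcp_rot: [-3.141, 0.0, 1.531]
ft_force: [0.0, 0.7, -0.7]
opening: 0.571
grip_force: 30.0
t: 13.12
eef_pos: [601.4, 47.1, 161.6]
tcp_rot: [-3.142, 0.0, 1.532]
ft_force: [-0.3, 0.2, -0.3]
opening: 0.573
grip_force: 30.0
[601.43333289  47.12295825 161.60849262] [-3.14153554e+00  8.76295529e-05  1.53172732e+00] 13.1167
```

```bash
echo '[[0, 0, 35, 0, 0], [0, 0, 70, 0, 0], [0, 0, 95, 0, 0], [0, 0, 104, 0, 0], [0, 0, 108, 0, 0]]' | python3 steer.py >/dev/null
echo '[[0, 0, 2, 0, 0], [0, 0, 2, 0, 0], [0, 0, 2, 0, 0], [0, 0, 2, 0, 0], [0, 0, 2, 0, 0.3]]' | python3 steer.py
echo '[[0, 0, 0, 0, 0.85], [0, 0, 0, 0, 0.85], [0, 0, 0, 0, 0.85], [0, 0, 0, 0, 0.85], [0, 0, 0, 0, 0.85]]' | python3 steer.py
echo '[[0, 0, -15, 0, 0.9], [0, 0, -50, 0, 0.9], [0, 0, -90, 0, 1], [0, 0, -130, 0, 1], [0, 0, -160, 0, 1]]' | python3 steer.py
python3 - <<'E'
from meas import *; from cell import env
s=env.state();print(s["eef_pos"],s["tcp_rot"])
c,p,W=look(env,"wrist","w6");np.savez("pics/w6.npz",p=p,W=W);X,Y,Z=W[...,0],W[...,1],W[...,2]
for x,y in((602,43),(599,-22.),(597,-87)):
    m=(np.hypot(X-x,Y-y)<33)&(Z>83)&(Z<94);q=W[m]
    if len(q): print("lid",m.sum(),np.percentile(q,[1,99],axis=0).mean(0).round(1))
for n in("side",):
    c,p,W=look(env,n,"s6");np.savez("pics/s6.npz",p=p,W=W)
    cv2.imwrite("pics/s6c.png",cv2.resize(p[80:200,290:450,::-1],None,fx=5,fy=5)[:600])
E
```

```text
t: 13.95
eef_pos: [602.0, 47.1, 52.5]
tcp_rot: [3.14, 0.0, 1.534]
ft_force: [-0.9, 0.5, -0.9]
opening: 0.573
grip_force: 30.0
t: 14.37
eef_pos: [601.5, 47.1, 51.6]
tcp_rot: [3.142, 0.0, 1.534]
ft_force: [0.1, 0.3, 0.9]
opening: 0.835
grip_force: 0.0
t: 14.78
eef_pos: [601.8, 47.1, 214.9]
tcp_rot: [3.139, 0.0, 1.534]
ft_force: [-0.2, 0.6, -0.2]
opening: 0.989
grip_force: 0.0
[601.75244902  47.14129066 214.88426673] [3.13924216e+00 5.84287655e-05 1.53373238e+00]
lid 2601 [601.8  44.   86.1]
lid 2213 [599.1 -21.3  85.8]
lid 748 [ 597.1 -102.5   86.4]
```

View pics/s6c.png

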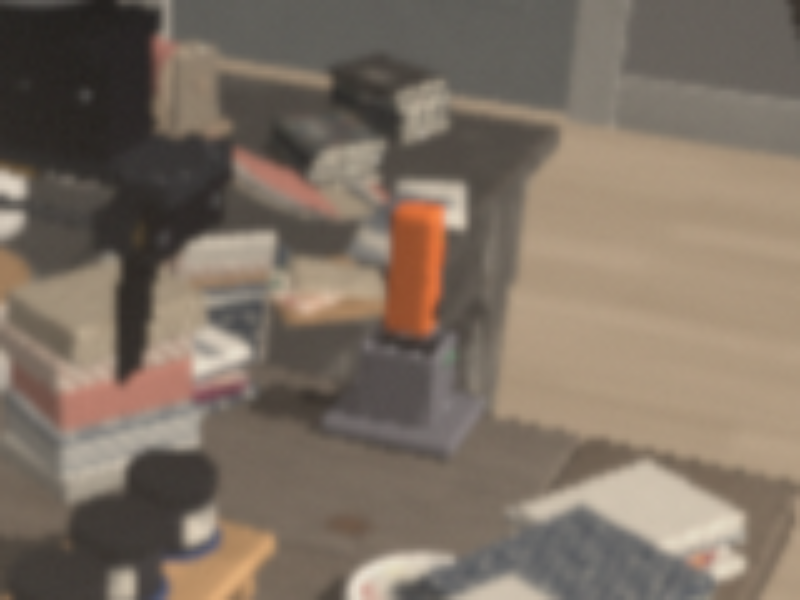

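```bash
echo '[[-150, -15, -33, 0, 1], [-150, -15, -33, 0, 1], [-150, -15, -33, 0, 1], [-150, -15, -33, 0, 1], [-150, -15, -33, 0, 1]]' | python3 steer.py >/dev/null
echo '[[-150, -15, -33, 0, 1], [-150, -15, -33, 0, 1], [-150, -15, -33, 0, 1], [-150, -15, -33, 0, 1], [-150, -15, -33, 0, 1]]' | python3 steer.py >/dev/null
echo '[[-149, -15, -33, 0, 1], [-149, -15, -33, 0, 1], [-149, -15, -33, 0, 1], [-149, -15, -33, 0, 1], [-149, -15, -33, 0, 1]]' | python3 steer.py >/dev/null
echo '[[0, 0, 0, 0, 1], [0, 0, 0, 0, 1]]' | python3 steer.py
python3 - <<'E'
from meas import *; from cell import env
s=env.state();print(s["eef_pos"],s["tcp_rot"],s["joints"])
c,p,W=look(env,"wrist","w7");np.savez("pics/w7.npz",p=p,W=W)
X,Y,Z=W[...,0],W[...,1],W[...,2]
hsv=cv2.cvtColor(p,cv2.COLOR_RGB2HSV).astype(int)
org=(hsv[...,0]<15)&(hsv[...,1]>180)&(hsv[...,2]>100)
def rect(nm,m):
    q=W[m];r=cv2.minAreaRect(q[:,:2].astype(np.float32));print(nm,m.sum(),np.median(q[:,2]).round(1),np.round(r[0],1),np.round(r[1],1),r[2])
near=(abs(X-545)<90)&(abs(Y+350)<90)
rect("top",org&(Z>152)&(Z<170)&near)
rect("mouth",(Z>60)&(Z<70)&near)
rect("base",(Z>4)&(Z<70)&near&(hsv[...,1]<70))
cv2.imwrite("pics/w7c.png",cv2.resize(p[60:260,200:440,::-1],None,fx=2.5,fy=2.5))
E
```

```text
t: 16.3
eef_pos: [540.0, -398.8, 309.5]
tcp_rot: [-3.14, -0.001, 1.534]
ft_force: [-0.5, 1.0, 0.9]
opening: 1.003
grip_force: 0.0
[ 540.01310337 -398.81999162  309.5194103 ] [-3.14045410e+00 -1.34178932e-03  1.53398523e+00] [-7.34568507e-01  4.91856678e-01  1.30098468e+00  3.04017339e-04
  1.35048586e+00 -6.97824871e-01]
top 887 159.4 [ 547.7 -360.1] [33.2 28. ] 1.7481554746627808
mouth 633 63.5 [ 547.8 -359.8] [56.1 49.8] 1.9633970260620117
base 3070 10.4 [ 561.4 -359.4] [123.3  84. ] 1.8404202461242676
```

View pics/w7c.png

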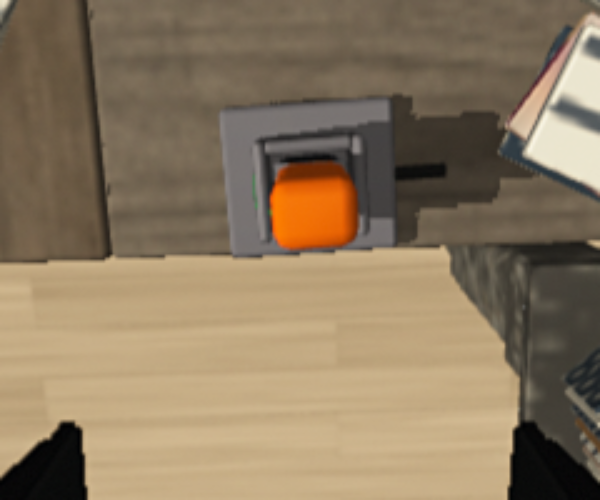

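```bash
echo '[[39, 6.3, 0, 0.6, 1], [39, 6.3, 0, 0.6, 1], [39, 6.3, 0, 0.6, 1], [39, 6.3, 0, 0.6, 1], [39, 6.3, 0, 0.6, 1]]' | python3 steer.py >/dev/null
echo '[[0, 0, 60, 0.6, 1], [0, 0, 60, 0.6, 1], [0, 0, 60, 0.6, 1], [0, 0, 60, 0.6, 1], [0, 0, 60, 0.6, 1]]' | python3 steer.py >/dev/null
echo '[[0, 0, 60, 0.304, 1], [0, 0, 60, 0.304, 1], [0, 0, 60, 0.304, 1], [0, 0, 60, 0.304, 1], [0, 0, 60, 0.304, 1]]' | python3 steer.py
python3 - <<'E'
from meas import *; from cell import env
s=env.state();print(s["eef_pos"],s["tcp_rot"],s["joints"])
c,p,W=look(env,"wrist","w8")
X,Y,Z=W[...,0],W[...,1],W[...,2]
hsv=cv2.cvtColor(p,cv2.COLOR_RGB2HSV).astype(int)
org=(hsv[...,0]<15)&(hsv[...,1]>180)&(hsv[...,2]>100)
near=(abs(X-545)<90)&(abs(Y+350)<90)
for nm,m in(("top",org&(Z>152)&(Z<170)&near),("mouth",(Z>60)&(Z<70)&near)):
    q=W[m];r=cv2.minAreaRect(q[:,:2].astype(np.float32));print(nm,m.sum(),np.median(q[:,2]).round(1),np.round(r[0],1),np.round(r[1],1),r[2])
E
```

```text
t: 17.6
eef_pos: [548.1, -360.1, 190.9]
tcp_rot: [3.141, -0.0, 0.033]
ft_force: [0.6, -0.2, 0.6]
opening: 1.003
grip_force: 0.0
[ 548.13276934 -360.06095004  190.87810606] [ 3.14146087e+00 -1.84675091e-04  3.33575994e-02] [-6.81865567e-01  5.57394693e-01  1.50480377e+00  2.45205874e-05
  1.07916835e+00  8.55561600e-01]
top 1864 159.5 [ 549.2 -360.6] [32.7 27.5] 2.768219470977783
mouth 1155 63.7 [ 548.6 -360.6] [56. 50.] 2.429224967956543
```

```bash
echo '[[0.5, 0.4, 30, -0.01, 1], [0.5, 0.4, 60, -0.01, 1], [0.5, 0.4, 80, -0.01, 1], [0.5, 0.4, 90, -0.01, 1], [0.5, 0.4, 93, -0.01, 1]]' | python3 steer.py >/dev/null
echo '[[0, 0, 0, 0, 0], [0, 0, 0, 0, 0], [0, 0, 0, 0, 0], [0, 0, 0, 0, 0], [0, 0, 0, 0, 0]]' | python3 steer.py >/dev/null
echo '[[0, 0, 0, 0, 0], [0, 0, 0, 0, 0], [0, 0, 0, 0, 0], [0, 0, 0, 0, 0], [0, 0, 0, 0, 0]]' | python3 steer.py
echo '[[0, 0, 0, 0, 0], [0, 0, 0, 0, 0], [0, 0, 0, 0, 0], [0, 0, 0, 0, 0], [0, 0, 0, 0, 0]]' | python3 steer.py
python3 -c "
from cell import env;s=env.state();print(s['eef_pos'],s['tcp_rot'],s['t'])"
```

```text
t: 18.9
eef_pos: [548.1, -361.6, 97.6]
tcp_rot: [3.142, 0.0, 0.04]
ft_force: [-0.2, 0.1, 0.1]
opening: 0.354
grip_force: 0.0
t: 19.32
eef_pos: [548.1, -361.5, 97.6]
tcp_rot: [3.142, 0.0, 0.04]
ft_force: [-0.4, -0.6, 0.5]
opening: 0.296
grip_force: 29.9
[ 548.09479655 -361.53208064   97.60595349] [3.14154864e+00 1.31695961e-05 3.97327614e-02] 19.3167
```

```bash
echo '[[0, 0, -10, 0, 0], [0, 0, -20, 0, 0], [0, 0, -30, 0, 0], [0, 0, -40, 0, 0], [0, 0, -40, 0, 0]]' | python3 steer.py
echo '[[-4, 0, -0.5, 0, 0], [-10, 0, -1, 0, 0], [-17, 0, -1.5, 0, 0], [-26, 0, -1, 0, 0], [-36, 0, -0.3, 0, 0]]' | python3 steer.py
python3 - <<'E'
from h import *; from cell import env
s=env.state();print(s["eef_pos"],s["tcp_rot"],s["ft_force"],s["moment"])
c,p,W=look(env,"wrist","w9");c,q,W=look(env,"side")
cv2.imwrite("pics/c9.png",np.hstack([cv2.resize(p[100:350,200:460,::-1],None,fx=1.5,fy=1.5),cv2.resize(q[80:205,320:450,::-1],None,fx=3,fy=3)]))
E
```

```text
t: 19.73
eef_pos: [548.9, -362.2, 140.7]
tcp_rot: [3.139, -0.003, 0.04]
ft_force: [0.1, 0.5, -1.3]
opening: 0.292
grip_force: 29.9
t: 20.15
eef_pos: [513.0, -363.0, 138.5]
tcp_rot: [3.14, -0.004, 0.039]
ft_force: [7.2, 0.9, 0.5]
opening: 0.293
grip_force: 30.0
[ 512.97352303 -363.04166431  138.4549789 ] [ 3.14026301 -0.0035302   0.0394727 ] [7.16575734 0.94363205 0.46279333] [ 0.29808235 -1.66441794 -0.00664759]
```

View pics/c9.png

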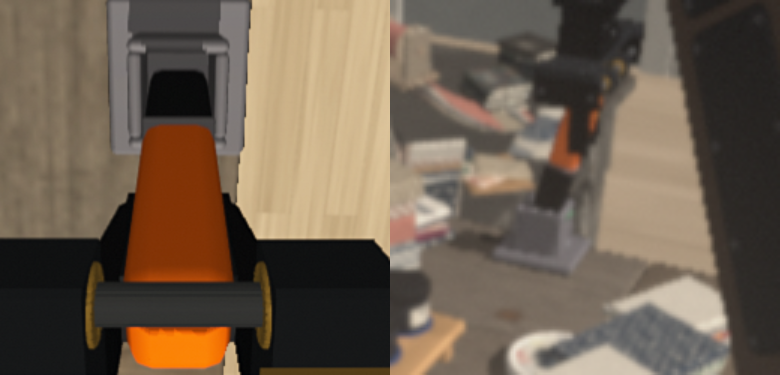

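```bash
echo '[[-6, 0, 1, 0, 0], [-11, 0, 2.5, 0, 0], [-16, 0, 4, 0, 0], [-23, 0, 7, 0, 0], [-30, 0, 10.7, 0, 0]]' | python3 steer.py
echo '[[0, 0, 0, 0, 0], [0, 0, -10, 0, 0], [0, 0, -40, 0, 0], [0, 0, -80, 0, 0], [0, 0, -120, 0, 0]]' | python3 steer.py
echo '[[0, 0, 0, 0, 0], [0, 0, 0, 0, 0], [0, 0, 0, 0, 0]]' | python3 steer.py
cat > scan.py <<'E'
from h import *
def scanpose(env,pic=None):
    s=env.state();c=env.camera_info("wrist");p,d=env.read_camera("wrist")
    if pic: cv2.imwrite(f"pics/{pic}.png",p[:,:,::-1])
    W=cloud(c,d);Rt=R.from_euler("xyz",s["tcp_rot"]).as_matrix()
    Q=(W-s["eef_pos"])@Rt            # tool frame
    hsv=cv2.cvtColor(p,cv2.COLOR_RGB2HSV).astype(int)
    org=(hsv[...,0]<15)&(hsv[...,1]>170)&(hsv[...,2]>60)&(d>0)
    dark=(hsv[...,2]<90)&(d>0)
    near=(abs(Q[...,1])<10)&(Q[...,0]>0)&(Q[...,0]<110)&(Q[...,2]>-10)&(Q[...,2]<110)
    m=(org|dark)&near
    q=Q[m]
    for it in range(8):              # plane fit, trimmed
        c0=q.mean(0);u,sv,vt=np.linalg.svd(q-c0);n=vt[2];r=(q-c0)@n
        q=q[abs(r)<max(1.2,2*r.std())]
    n=n*np.sign(n[0]);a=np.array([-n[2],0,n[0]])
    # in tool frame: axis toward tail leans to -x: tail=( -sin, 0, -cos)
    tilt=np.degrees(np.arctan2(-n[2],n[0]))
    return s,Q,m,q,n,tilt
E
python3 - <<'E'
from scan import *; from cell import env
s,Q,m,q,n,tilt=scanpose(env,"w10")
print(s["eef_pos"],s["tcp_rot"],s["t"],len(q),m.sum(),"n",n.round(3),"tilt",tilt)
print(np.percentile(q,[0,5,50,95,100],axis=0).round(1))
E
```

```text
t: 20.67
eef_pos: [482.9, -364.6, 127.8]
tcp_rot: [3.14, -0.002, 0.04]
ft_force: [4.0, -0.4, 3.8]
opening: 0.289
grip_force: 30.0
t: 21.08
eef_pos: [481.5, -363.5, 248.3]
tcp_rot: [-3.139, 0.003, 0.04]
ft_force: [1.3, -0.7, -1.1]
opening: 0.294
grip_force: 30.0
t: 21.33
eef_pos: [481.7, -363.7, 246.8]
tcp_rot: [-3.141, 0.001, 0.04]
ft_force: [0.4, 0.0, -1.9]
opening: 0.295
grip_force: 30.0
[ 481.71580283 -363.65127912  246.76225824] [-3.14063897e+00  1.46301940e-03  3.99464418e-02] 21.3333 2514 2639 n [ 0.882  0.014 -0.47 ] tilt 28.069495981258086
[[ 44.  -10.  -10. ]
 [ 46.1  -8.9  -7.5]
 [ 59.6   0.1  17.7]
 [ 77.6   8.9  51.5]
 [ 80.   10.   58.9]]
```

View pics/w10.png

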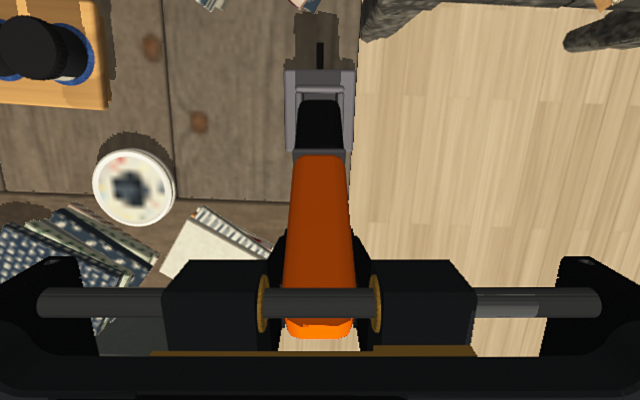

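Run:
```python
from scan import *; from cell import env
c=env.camera_info("wrist");s=env.state();p,d=env.read_camera("wrist")
Rt=R.from_euler("xyz",s["tcp_rot"]).as_matrix();Q=(cloud(c,d)-s["eef_pos"])@Rt
print(s["eef_pos"],((c["origin"]-s["eef_pos"])@Rt).round(1))
for r in range(70,345,10): print(r,Q[r,320].round(1),p[r,320],round(float(d[r,320])))
# finger tips
for (v,u) in((240,277),(240,363),(245,280),(245,362),(250,275),(250,367)): print(v,u,Q[v,u].round(1),p[v,u])
```

```text
[ 481.63237607 -363.57749396  246.03389323] [  79.2   -0.4 -168.5]
70 [112.6   0.7 235.8] [70 68 67] 379
80 [101.6   0.7 233.9] [76 72 72] 380
90 [ 89.2   0.6 181.3] [142 135 135] 333
100 [79.4  0.2 55. ] [19 19 18] 215
110 [73.5  0.2 42.5] [10  9  9] 204
120 [67.9  0.2 34.6] [11 11 11] 198
130 [62.9  0.2 23.6] [10 10 11] 189
140 [58.3  0.2 14.7] [12 11 12] 182
150 [54.   0.2  5.9] [69 66 66] 175
160 [50.1  0.1 -1.8] [141  55   7] 168
170 [46.1  0.1 -7.7] [140  55   4] 164
180 [ 42.8   0.1 -15.3] [140  55   4] 157
190 [ 39.2   0.1 -20. ] [141  56   8] 154
200 [ 36.1   0.1 -25.7] [142  55   6] 149
210 [ 33.7   0.1 -32.8] [142  55   5] 143
220 [ 30.9   0.1 -37.7] [142  55   6] 139
230 [ 28.    0.1 -41.6] [142  56   5] 136
240 [ 25.6   0.1 -46.4] [141  55   4] 132
250 [ 23.4   0.  -51. ] [140  56   4] 128
260 [ 21.2   0.  -55. ] [143  56   6] 125
270 [ 19.7   0.  -60. ] [142  55   3] 121
280 [ 16.7   0.  -61.9] [142  55   5] 120
290 [ 30.4  -0.1 -90.4] [31 32 31] 89
300 [ 28.8  -0.1 -92.5] [48 48 45] 87
310 [ 26.   -0.1 -93. ] [49 50 47] 87
320 [  3.3   0.  -66.7] [146  58   5] 119
330 [ -3.8   0.1 -63. ] [251 127   0] 125
340 [-955.6    5.1 1079.4] [197 176 139] 1488
240 277 [ 11.8 -21.4 -14.9] [70 59 44]
240 363 [-467.9  179.6 1079.3] [202 177 136]
245 280 [ 11.8 -19.2 -21. ] [8 6 9]
245 362 [ 12.   20.5 -21.3] [34 28 21]
250 275 [ 11.4 -21.1 -25.6] [7 7 7]
250 367 [-510.   196.9 1074. ] [216 191 149]
```

```bash
echo '[[4, 0, 40, 0, 0], [4, 0, 80, 0, 0], [4, 0, 105, 0, 0], [4, 0, 115, 0, 0], [4, 0, 119, 0, 0]]' | python3 steer.py
echo '[[-4, 0, 0, 0, 0], [-7, 0, 1, 0, 0], [-11, 0, 3, 0, 0], [-14, 0, 4.5, 0, 0], [-17, 0, 6, 0, 0]]' | python3 steer.py
python3 - <<'E'
from scan import *; from cell import env
s,Q,m,q,n,tilt=scanpose(env,"w11")
print(s["eef_pos"],s["tcp_rot"],s["ft_force"],s["opening"],len(q),m.sum(),"n",n.round(3),"tilt",tilt,"x at z=-19",q.mean(0)[0]+(-19-q.mean(0)[2])*-n[2]/n[0])
E
```

```text
t: 21.85
eef_pos: [485.4, -363.3, 125.7]
tcp_rot: [-3.138, 0.003, 0.04]
ft_force: [0.1, -1.0, -1.0]
opening: 0.295
grip_force: 30.0
t: 22.27
eef_pos: [469.8, -365.3, 124.0]
tcp_rot: [3.139, -0.003, 0.04]
ft_force: [2.5, 0.8, 2.8]
opening: 0.29
grip_force: 30.0
[ 469.76332265 -365.26329083  124.01362238] [ 3.13901485e+00 -2.95713712e-03  3.95562097e-02] [2.52990025 0.75707733 2.77523151] 0.2901374100731062 2696 3316 n [ 0.834  0.018 -0.551] tilt 33.47218966955446 x at z=-19 45.51277178948958
```

```bash
echo '[[-3, 0, 1.5, 0, 0], [-6, 0, 3, 0, 0], [-9, 0, 4.5, 0, 0], [-11, 0, 6, 0, 0], [-13, 0, 7, 0, 0]]' | python3 steer.py
echo '[[0, 0, 0, 0, 0], [0, 0, -10, 0, 0], [0, 0, -40, 0, 0], [0, 0, -80, 0, 0], [0, 0, -120, 0, 0]]' | python3 steer.py
echo '[[0, 0, 0, 0, 0], [0, 0, 0, 0, 0], [0, 0, 0, 0, 0]]' | python3 steer.py >/dev/null
python3 - <<'E'
from scan import *; from cell import env
s,Q,m,q,n,tilt=scanpose(env,"w12")
print(s["eef_pos"],s["tcp_rot"],s["ft_force"],s["opening"],len(q),m.sum(),"n",n.round(3),"tilt",tilt,"x at z=-19",q.mean(0)[0]+(-19-q.mean(0)[2])*-n[2]/n[0])
for r in range(60,345,20): print(r,Q[r,320].round(1))
for r in range(300,345,5): print(r,Q[r,320].round(1))
E
```

```text
t: 22.73
eef_pos: [455.9, -365.4, 115.1]
tcp_rot: [3.141, -0.0, 0.039]
ft_force: [3.7, -1.6, 1.0]
opening: 0.294
grip_force: 30.0
t: 23.15
eef_pos: [455.1, -364.3, 236.1]
tcp_rot: [-3.139, 0.003, 0.04]
ft_force: [0.9, -1.3, -1.1]
opening: 0.294
grip_force: 30.0
[ 455.50883006 -364.53670922  234.66290981] [-3.14034417e+00  1.57517217e-03  4.00202239e-02] [ 0.02437527 -0.05049626 -2.15356164] 0.29385275624035745 2779 3018 n [ 0.756  0.015 -0.655] tilt 40.893480705275586 x at z=-19 55.03982614734967
60 [1.013e+02 1.000e-01 3.460e+01]
80 [89.8  0.1 21.3]
100 [79.4  0.1  8.9]
120 [69.9  0.1 -1.1]
140 [ 61.4   0.1 -13.1]
160 [ 53.4   0.1 -20.6]
180 [ 46.2   0.1 -29.3]
200 [ 39.7   0.1 -37.8]
220 [ 33.1   0.  -43.6]
240 [ 27.4   0.  -50.4]
260 [ 22.7   0.  -58. ]
280 [ 17.4   0.  -63. ]
300 [ 29.   -0.1 -92.9]
320 [  6.4   0.  -70.7]
340 [-947.7    5.  1069.8]
300 [ 29.   -0.1 -92.9]
305 [ 27.9  -0.1 -93.5]
310 [ 26.5  -0.1 -93.7]
315 [ 24.8  -0.1 -93.4]
320 [  6.4   0.  -70.7]
325 [  3.6   0.  -69.8]
330 [ -3.2   0.1 -63.8]
335 [ -9.8   0.1 -58.4]
340 [-947.7    5.  1069.8]
```

Run:
```python
from h import *
for f in("w1","w6"):
    z=np.load(f"pics/{f}.npz");W=z["W"];X,Y,Z=W[...,0],W[...,1],W[...,2];hsv=cv2.cvtColor(z["p"],cv2.COLOR_RGB2HSV)
    m=(np.hypot(X-621,Y-124)<58)&(Z>60)&(Z<115)&(hsv[...,1]<70)
    q=W[m]
    for i in range(8):
        c0=q.mean(0);n=np.linalg.svd(q-c0,full_matrices=False)[2][2];r=(q-c0)@n;q=q[abs(r)<max(1.5,2.2*r.std())]
    n*=np.sign(n[2]);e=np.cross(n,[0,0,1]);e/=np.linalg.norm(e);g=np.cross(n,e)
    ab=np.c_[(q-c0)@e,(q-c0)@g].astype(np.float32);b=cv2.minAreaRect(ab)
    print(f,len(q),"n",n.round(3),"lean",np.degrees(np.arccos(n[2])).round(1),"hdir",np.degrees(np.arctan2(n[1],n[0])).round(1),"rect",b[1],b[2],"C",(c0+b[0][0]*e+b[0][1]*g).round(1))
psi=-.036
s2=np.array([599.2,-21.8]);ex=np.array([np.cos(psi),np.sin(psi)]);ey=np.array([-np.sin(psi),np.cos(psi)])
print("from shelf",s2+17*ex+147*ey, "hdir",np.degrees(psi)-135)
```

```text
w1 2594 n [-0.472 -0.451  0.757] lean 40.8 hdir -136.3 rect (56.91212844848633, 71.65705108642578) 88.78173828125 C [621.1 124.2  88.4]
w6 4352 n [-0.467 -0.449  0.762] lean 40.4 hdir -136.1 rect (56.93526077270508, 71.34423828125) 89.59263610839844 C [621.1 123.7  88.4]
from shelf [621.47984219 124.49288647] hdir -137.06264806247097
```

```bash
echo '[[4, -20, 0, 0, 0], [9, -45, 0, 0, 0], [14, -73, 0, 0, 0], [20, -101, 0, 0, 0], [25, -129, 0, 0, 0]]' | python3 steer.py >/dev/null
echo '[[5, -26, 0, 0, 0], [10, -52, 0, 0, 0], [15, -78, 0, 0, 0], [20, -103, 0, 0, 0], [25, -129, 0, 0, 0]]' | python3 steer.py >/dev/null
echo '[[6, -30, 0, 0, 0], [12, -60, 0, 0, 0], [18, -90, 0, 0, 0], [23, -114, 0, 0, 0], [26, -129, 0, 0, 0]]' | python3 steer.py
echo '[[0, 0, 0, -0.1, 0], [0, 0, 0, -0.2, 0], [0, 0, 0, -0.3, 0], [0, 0, 0, -0.4, 0], [0, 0, 0, -0.45, 0]]' | python3 steer.py>/dev/null
echo '[[0, 0, 0, -0.1, 0], [0, 0, 0, -0.2, 0], [0, 0, 0, -0.266, 0], [0, 0, 0, -0.266, 0], [0, 0, 0, -0.266, 0]]' | python3 steer.py
python3 - <<'E'
from scan import *; from cell import env
s,Q,m,q,n,tilt=scanpose(env,"w13")
print(s["eef_pos"],s["tcp_rot"],s["ft_force"],s["opening"],s["t"],len(q),m.sum(),"n",n.round(3),"tilt",tilt,"x at z=-19",q.mean(0)[0]+(-19-q.mean(0)[2])*-n[2]/n[0])
E
```

```text
t: 24.7
eef_pos: [516.0, 26.8, 233.7]
tcp_rot: [-3.141, 0.004, 0.041]
ft_force: [0.4, -0.5, -2.3]
opening: 0.287
grip_force: 30.0
t: 25.53
eef_pos: [516.3, 24.5, 234.1]
tcp_rot: [-3.14, 0.002, 0.753]
ft_force: [-0.1, 0.1, -0.9]
opening: 0.296
grip_force: 30.0
[516.26026804  24.54434479 234.10180284] [-3.13980812e+00  1.77112454e-03  7.53428788e-01] [-0.11262235  0.14766096 -0.94842864] 0.2963544844494573 25.5333 2687 2882 n [ 0.754  0.007 -0.657] tilt 41.043377181507566 x at z=-19 55.225678215348125
```

View pics/w13.png

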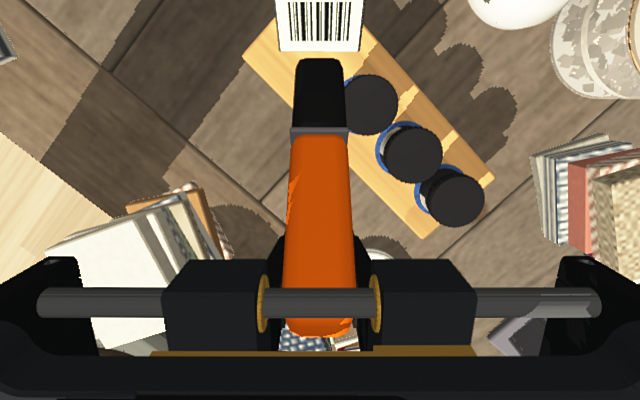

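```bash
echo '[[0, 0.3, 8, 0, 0], [0, 0.3, 16, 0, 0], [0, 0.3, 24, 0, 0], [0, 0.3, 30, 0, 0], [0, 0.3, 32, 0, 0]]' | python3 steer.py
echo '[[0, 0, 0, 0, 0], [0, 0, 0, 0, 0], [0, 0, 0, 0, 0], [0, 0, 0, 0, 0]]' | python3 steer.py >/dev/null
cat > chk.py <<'E'
from scan import *; from cell import env
s,Q,m,q,n,tilt=scanpose(env,"w14")
th=np.radians(tilt);w=np.array([np.sin(th),0,np.cos(th)]);e=np.array([np.cos(th),0,-np.sin(th)])
f0=q.mean(0);f0[1]=0
t=Q[328:340,310:330].reshape(-1,3);t=t[(abs(t[:,0])<25)&(t[:,2]>-75)&(t[:,2]<-50)]
tail=np.median(t@w); 
cen=e*(f0@e-17)+w*(tail+150)
Rt=R.from_euler("xyz",s["tcp_rot"]).as_matrix();P=Rt@cen+s["eef_pos"];D=Rt@w
C=np.array([621.3,124.3,89.6]);h=np.radians(-136.7);nn=np.array([np.sin(.698)*np.cos(h),np.sin(.698)*np.sin(h),np.cos(.698)])
k=((C-P)@nn)/(D@nn);hit=P+k*D
print(s["eef_pos"].round(1),s["tcp_rot"].round(3),s["t"],"tilt",tilt.round(2),"cen tool",cen.round(1),len(t),"win",P.round(1),"dist",k.round(1),"miss",(hit-C).round(1),"ang",np.degrees(np.arccos(-D@nn)).round(1),"target P",(C+80*nn).round(1))
E
python3 chk.py
```

```text
t: 26.0
eef_pos: [516.5, 24.3, 201.7]
tcp_rot: [-3.14, 0.001, 0.755]
ft_force: [0.3, -0.1, -1.0]
opening: 0.294
grip_force: 30.0
[517.1  24.3 203.6] [ 3.141 -0.     0.756] 26.3333 tilt 41.21 cen tool [93.6  0.  50.8] 180 win [585.3  88.5 152.8] dist 81.0 miss [2.9 0.8 2.2] ang 1.2 target P [583.9  89.  150.9]
```

```bash
echo '[[-2, -1.5, 2, 0, 0], [-2, -1.5, 2, 0, 0], [-2, -1.5, 2, 0, 0], [-2, -1.5, 2, 0, 0], [-2, -1.5, 2, 0, 0]]' | python3 steer.py >/dev/null
echo '[[0, 0, 0, 0, 0], [0, 0, 0, 0, 0], [0, 0, 0, 0, 0], [0, 0, 0, 0, 0], [0, 0, 0, 0, 0]]' | python3 steer.py
python3 chk.py
python3 - <<'E'
from h import *; from cell import env
c,p,W=look(env,"wrist");X,Y,Z=W[...,0],W[...,1],W[...,2]
for x,y in((602,43),(599,-22.),(597,-87)):
    m=(np.hypot(X-x,Y-y)<33)&(Z>83)&(Z<94);q=W[m]
    if len(q): print("lid",m.sum(),np.percentile(q,[1,99],axis=0).mean(0).round(1))
E
```

```text
t: 27.22
eef_pos: [514.5, 24.0, 201.2]
tcp_rot: [3.142, 0.0, 0.756]
ft_force: [-0.1, -0.7, -1.4]
opening: 0.296
grip_force: 30.0
[514.5  24.  201.2] [3.142 0.    0.756] 27.2167 tilt 41.07 cen tool [93.6  0.  50.9] 179 win [582.6  88.2 150.3] dist 80.5 miss [-0.2  0.2 -0. ] ang 1.1 target P [583.9  89.  150.9]
lid 3458 [601.6  43.4  86.2]
lid 3109 [599.1 -21.8  85.9]
lid 2767 [597.6 -87.6  85.8]
```

Everything checks out: the jars are spaced 65 and 66 mm apart in one row, the scanner is about 80 mm off the card and within about 1° of square, and it is steady. Handing in.

```bash
python3 -c "
from cell import env;print(env.job_done())"
```

```text
the job is handed in; nothing more can be done
None
```

I handed the job in at about 27 s: both jars stand within about 1 mm of their circles' centres, and the gripper still holds the scanner about 80 mm off the card, within about 1° of square to its middle; the moves were planned clear of the bell and coasters, but I did not re-check them at the end.

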